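# Present a heat sink's mounting face to the inspection camera

### The job

Swing the latch on the blue jig aside, clear of the heat sink, and lift the heat sink out of its pocket. Hold it up in the air to the tilted inspection camera, its flat underside squarely facing the lens, centred on it and about 80 mm away, with the fins running straight from the camera's robot side to its far side (parallel to the stand's two upright cheeks). Finish while still holding it there steadily in the gripper; do not put it down or let go, and do not knock the camera or displace the flux tin, solder reel, terminal block and screwdriver nearby.

Things in the scene. Friction and masses are not known exactly. Their poses are not given: they have to be found in the camera images.
- jig: Blue holding jig fixed to the bench: plate 100 (x) by 130 (y) by 20 mm; origin under its centre, z up, -x roughly towards the robot. In its middle a pocket 44 by 49 mm, 8 mm deep (floor 12 mm above the bench), holds the heat sink. A steel post, 18 mm across, at (0, +50 mm) carries the latch; its top reaches 49 mm.
- latch (a joint): Dark steel latch arm (14 mm wide, 68 long, underside 40 and top 46 mm above the bench) on the jig's upright post. 0 = along the jig's -y, over the heat sink, blocking it; grows clockwise seen from above as it swings to the jig's -x (towards the robot), stop at 1.75 rad. From 0.9 it is clear; 1.5 leaves finger room. Light friction (under 1 N at the knob); stays where left.
- latch_knob (a point): Red upright round knob on the latch arm, 12 mm diameter, 46 to 72 mm above the bench; this point lies on its axis, 59 mm above the bench, 60 mm from the post's axis. Pinch it from above in any direction and carry it round the arc, or push it.
- heat_sink: Finned silvery aluminium heat sink, 40 (x) by 45 (y) by 26 mm, 60 g, in the pocket with 2 mm play, axes as the jig's; origin at the centre of its flat underside, z up. Its fins run along x. Its top is 38 mm, the pocket rim 20 mm above the bench; grip it from above across x (faces towards and away from the robot), fingertips 3 mm above the rim.
- sink_face (a point): Centre of the heat sink's flat underside (the mounting face to be inspected); same axes as heat_sink.
- camera_stand: Dark steel base of the inspection camera, 100 (x) by 96 (y) by 10 mm, fixed to the bench, with two aluminium cheeks 80 mm high at its left and right (y = +33 and -33 mm) that carry the head; origin under its centre, z up, -x roughly towards the robot.
- camera_head (a joint): Tilt of the camera head about the stand's y axis, 66 mm above the bench, in rad: 0 = lens looks straight up, positive = lens leans to the stand's -x (towards the robot). Between 0.25 and 0.6, different each time; stiff, leave as found.
- lens (a point): Centre of the lens face (white ring 44 mm across round a dark glass), 45 mm from the tilt axis. Its z axis is where the lens looks (upwards, leaning to the robot), its y axis the stand's y. The head is a grey box 48 by 54 by 44 mm with a black barrel.
- flux_pot: Red and white flux tin, 56 mm diameter, 25 mm high; bystander; origin under its centre.
- solder_reel: Pale blue reel of solder, 76 mm diameter, 53 mm high, standing on its flange; bystander; origin under its centre.
- terminal_block: Green terminal block, 18 by 62 by 20 mm; bystander; origin under its centre.
- screwdriver_a: Red-handled screwdriver lying down, 180 mm long along its y, 25 mm high; bystander; origin under its centre.
Not all that is in view belongs to the job. Of the things shaped like the camera_stand, the steel one is meant. Several things have the shape of the jig; the one meant has the colours described above.

How it is judged:
On the way, in this order (a step that is already met when the one before it is completed fails the run):
1. the latch is swung aside, clear of the heat sink (0.9 rad or more), with the heat sink still in its pocket (value of joint latch above 0.9 rad and distance of heat_sink from where it was at the start of the episode below 0.02 m), for 0.2 s.
2. the heat sink is held in the gripper, lifted clear of the jig (contact force between the fingers and heat_sink above 1 N and height (world z) of heat_sink above 0.05 m and contact force between heat_sink and jig below 0.1 N), for 0.2 s.
At the end, for the whole second after the job is handed in: Gripper alone holds the heat sink at rest (grip over 1 N), over 120 mm up; underside centre 60 to 100 mm out along the lens axis, within 18 mm of it in x and y; underside faces the lens within 0.21 rad; heat sink y parallel to stand y within 0.26 rad, either way round; latch over 0.9 rad (contact force between the fingers and heat_sink above 1 N and x of sink_face in the frame of lens between -0.018 and 0.018 m and y of sink_face in the frame of lens between -0.018 and 0.018 m and z of sink_face in the frame of lens between 0.06 and 0.1 m and angle between the z axis of heat_sink and the z axis of lens, either way round below 0.21 rad and angle between heat_sink's own z axis and vertical below 1.2 rad and angle between the y axis of heat_sink and the y axis of lens, either way round below 0.26 rad and height (world z) of heat_sink above 0.12 m and contact force between heat_sink and jig below 0.1 N and contact force between heat_sink and camera_stand below 0.1 N and linear speed of heat_sink below 0.02 m/s and angular speed of heat_sink below 0.15 rad/s and value of joint latch above 0.9 rad); the arm keeps its last pose, push and grip.
It fails at once if the camera is knocked: its lens moved more than 10 mm (distance of lens from where it was at the start of the episode above 0.01 m).
It fails at once if the flux tin is displaced by more than 30 mm (distance of flux_pot from where it was at the start of the episode above 0.03 m).
It fails at once if the solder reel is displaced by more than 30 mm (distance of solder_reel from where it was at the start of the episode above 0.03 m).
It fails at once if the terminal block is displaced by more than 30 mm (distance of terminal_block from where it was at the start of the episode above 0.03 m).
It fails at once if the screwdriver is displaced by more than 30 mm (distance of screwdriver_a from where it was at the start of the episode above 0.03 m).
It also fails if it takes over 54 s, if anything falls off the work surface, if the arm or the gripper's body presses on something with over 40 N, if the wrist force passes 120 N, or if a joint passes its speed limit or range.

### The arm

A 6-joint arm with a two-finger parallel gripper is mounted at the origin on a cart in front of the work surface, level with it; the furniture and walls round the work are solid. World frame = base frame: x ahead of the robot, y to its left, z up, the work surface at z = 0. Lengths are in m, angles in rad, forces in N, time in s.
With the tool pointing down it reaches from about 0.3 to 0.875 m from the base axis. Payload 6.4 kg.
Tool frame: the origin (TCP) lies at the very end of the fingers, on their centre line; the grasp point (between the pads) lies 19 mm behind it (env.grip_depth is the distance from the TCP to the grasp point, in m); z points along the fingers, y is the line along which they close (so a half turn about z gives the same grasp; the last joint's range is limited). The gripper opens to 85 mm and grips with 20 to 120 N. Pads are 22 mm wide; open, the fingers measure 114 mm over their backs; the gripper's body (76 mm by 85 mm) begins 54 mm behind the grasp point. The pads swing forward as they close: fully open they stand 13 mm farther back than shut.
Start: joints at [0.902, 0.181, 1.607, -0, 1.354, -0.206], TCP at [0.257, 0.515, 0.231] pointing down, gripper open.
Joint ranges: [-2.99, 2.99], [-0.89, 2.07], [0.3, 2.58], [-1.14, 4.28], [0, 2.63], [-3.12, 3.12]. Speed limits (rad/s): [2.57, 2.57, 3.01, 3.14, 3.14, 3.14].

### API

Orientations are given as a rotation vector (axis times angle).
In Python, from bench import env, optics gives the robot as it stands.
- The arm moves only by the tool step_arm, never from a script. Its argument "series" is a list of rows, each an object with "translation": the shift along the tool's x, y, z in mm, a list of three; "turn": the turn about the tool's z in rad. A call has 1 to 20 rows; each row shifts and turns the commanded pose from where the row before left it, along the tool's axes as they then stand; what a row does not reach is not made up. A row lasts 1/10 s, in which the tool goes at most 50 mm and 8.59 degrees, less where a joint would pass 70% of its speed; a pose out of reach is approached as far as the arm can. A call is refused whole if a number of a shift passes 50 or a number of a turn 0.15, either way. A call with a gripper value outside its range is refused whole. "hand" is the opening, from -1 (shut) to 1 (fully open), set as the call begins (left out, the last holds). The fingers move at their own pace and stop on an object; "force" is the grip in N (left out, the last holds). Time passes only in rows, so rows that do not move let the fingers close. It gives the time, the measured TCP pose, the force, the opening and the grip force at its end, in the units of the state.
- env.get_obs(): the state, without advancing time (a new reading comes with each control period).
- optics.camera(name): name is "scene" or "top" or "wrist"; returns the picture (400x640x3 uint8, red, green, blue); there is no depth.
- optics.camera_model(name): a dict with "camera_matrix" (3x3 intrinsics, pixels), "dist" ([k1, k2, p1, p2, k3] as OpenCV has them; the pictures are not rectified), "origin" and "rotation" of the camera in the world. Camera axes: x right, y up, looking along -z (the intrinsics and any distortion apply to the point x, -y, -z); pixel columns grow to the right and rows downward; lengths in m; the calibration is good to about 2 mm. A picture is of the moment at which its call begins: read the wrist's pose just before it. camera_model takes no time and is no camera call; for the wrist camera it gives the pose at the moment of the call.
- env.sign_off(): hands the job in; it is judged then, once.
The state is a dict: "time_s": time; "q": joint angles; "dq": joint speeds; "joint_torque": joint torques, N m; "tcp_pos": TCP position; "tool_rot": TCP orientation; "force": force on the tool from outside, world axes, zero at the start; "torque": the same for the moment, N m; "opening": finger opening in m; "gripper_force": force on a finger pad.
Only numpy, scipy, OpenCV 4.12 (cv2) and the standard library are available. Lean on these libraries where they do the work, as an engineer would, in place of code of your own. Each camera call takes 0.05 s, during which the arm holds its last target. There are 200 camera calls.

## Working session

There is one attempt and no reset: what is moved stays moved. The work goes in short steps, Python scripts to look and compute and a tool call to move; the robot and the scene stay as the last step left them, time stands still between calls to the robot, and variables do not carry over. Pictures are saved under pics/ and viewed, at most 10 in all, crops included, and the job is handed in when it is done.

Besides the shell and the picture viewer there is one more tool, called after ">>>" as name([rows], argument=value, ...), one row to a line, values as JSON. step_arm: Moves the arm, as the interface text tells. Its arguments: {"type":"object","properties":{"series":{"type":"array","items":{"type":"object","properties":{"translation":{"type":"array","items":{"type":"number"}},"turn":{"type":"number"}}}},"hand":{"type":"number"},"force":{"type":"number"}},"required":["series"]}

```bash
ls; mkdir -p pics
python3 - <<'E'
from bench import env, optics
import cv2
for n in ["scene","top"]:
    im=optics.camera(n); cv2.imwrite(f"pics/{n}0.png",im[:,:,::-1]); m=optics.camera_model(n); print(n,m)
print(env.get_obs()); print(env.grip_depth)
E
```

```text
pics
scene {'camera_matrix': array([[395.6979744 ,   0.        , 317.77002602],
       [  0.        , 395.6979744 , 195.10640882],
       [  0.        ,   0.        ,   1.        ]]), 'dist': array([-0.05521258,  0.        ,  0.        ,  0.        ,  0.        ]), 'origin': array([-0.09566883, -0.45102687,  0.75854394]), 'rotation': array([ 0.79670606, -0.40002677, -0.87624643])}
top {'camera_matrix': array([[423.54613907,   0.        , 314.36474159],
       [  0.        , 423.54613907, 206.99979761],
       [  0.        ,   0.        ,   1.        ]]), 'dist': array([0.02029146, 0.        , 0.        , 0.        , 0.        ]), 'origin': array([ 0.37356769, -0.01067084,  1.14907482]), 'rotation': array([ 0.1270535 , -0.08044547, -1.59259198])}
{'time_s': 0.1, 'q': array([ 9.01708253e-01,  1.81456834e-01,  1.60792033e+00,  1.25920745e-05,
        1.35377237e+00, -2.06313046e-01]), 'dq': array([ 6.99187867e-05, -1.88944165e-03, -3.24596449e-03, -4.85698621e-04,
        1.51605866e-03,  1.57029805e-04]), 'joint_torque': array([ 1.70101421e-04, -4.45877695e+01, -3.52240205e+01, -3.74502042e-04,
        4.19785050e-03,  2.07309830e-05]), 'tcp_pos': array([0.25637449, 0.51413162, 0.23047385]), 'tool_rot': array([-7.20306133e-01, -3.05721161e+00,  2.20633732e-03]), 'force': array([ 0.12211889, -0.41217401, -0.17563935]), 'torque': array([0.01256285, 0.02705828, 0.0100385 ]), 'gripper_force': 0.0, 'opening': 0.08509164090301985}
0.0187
```

View pics/scene0.png

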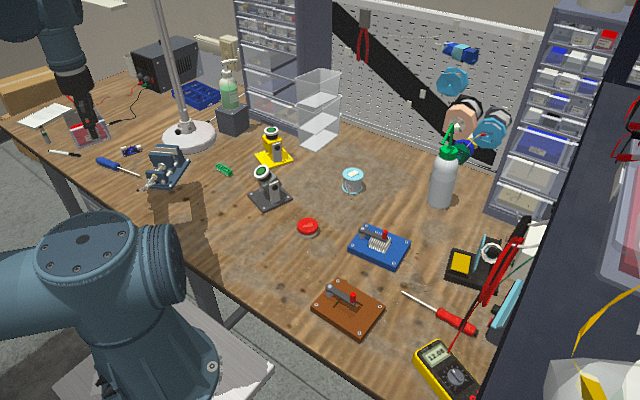

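View pics/top0.png

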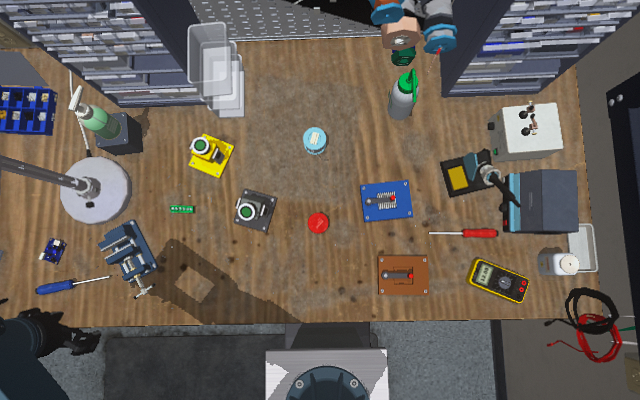

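Two things have the jig's shape: blue at top (386,201) with the silvery finned sink, and brown at (402,275). The blue one fits. Two stands: dark steel at (255,211) and yellow at (212,155). The steel one fits. The red flux tin is at (318,222) and the red-handled screwdriver at (465,233). I'll confirm with one enlarged crop.

Run:
```python
import cv2,numpy as np
t=cv2.imread("pics/top0.png");s=cv2.imread("pics/scene0.png")
R=lambda im,x,y,w,h:cv2.resize(im[y:y+h,x:x+w],(400,300),interpolation=cv2.INTER_CUBIC)
# tiles 64x48 -> x6.25
a=np.vstack([np.hstack([R(t,354,177,64,48),R(t,223,187,64,48)]),np.hstack([R(s,346,222,64,48),R(s,238,162,64,48)])])
cv2.imwrite("pics/crop1.png",a)
```

```text
(no output)
```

View pics/crop1.png

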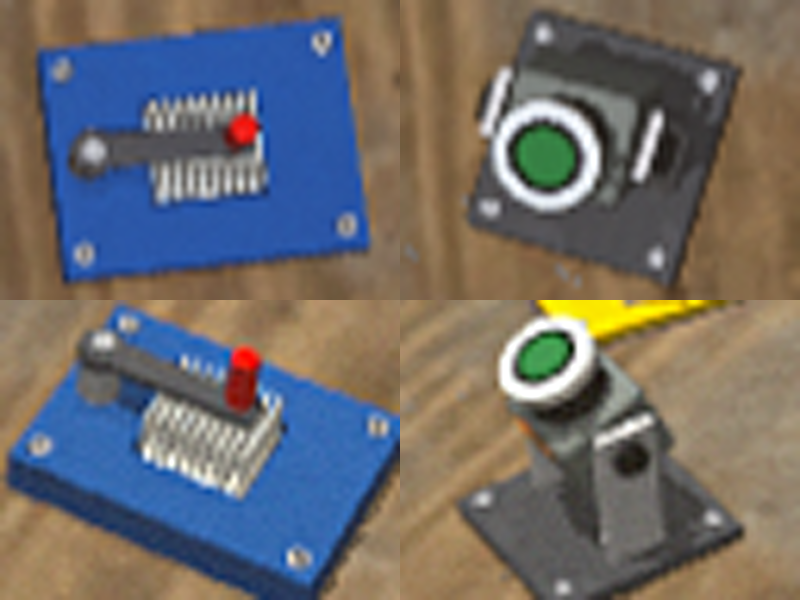

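The crop confirms it: the blue jig carries the sink, latch and red knob, and the dark steel stand has its white lens ring at crop (547,155). Next I'll fit poses from the corner pixels.

```bash
cat > h.py <<'E'
import numpy as np, cv2
from scipy.spatial.transform import Rotation as Ro
from scipy.optimize import least_squares
F=np.diag([1,-1,-1.])
def proj(P,m):
    R=Ro.from_rotvec(m["rotation"]).as_matrix()
    X=(np.atleast_2d(P)-m["origin"])@R@F
    return cv2.projectPoints(X,np.zeros(3),np.zeros(3),m["camera_matrix"],m["dist"])[0].reshape(-1,2)
def onplane(uv,m,z):
    r=cv2.undistortPoints(np.array(uv,float).reshape(-1,1,2),m["camera_matrix"],m["dist"]).reshape(-1,2)
    d=np.c_[r,np.ones(len(r))]@F@Ro.from_rotvec(m["rotation"]).as_matrix().T
    return m["origin"]+d*((z-m["origin"][2])/d[:,2])[:,None]
Rz=lambda a:Ro.from_euler('z',a).as_matrix()
E
cat > fit.py <<'E'
from bench import optics
from h import *
mt,ms=optics.camera_model("top"),optics.camera_model("scene")
c=lambda l,x,y:np.array(l)/6.25+[x-.5+.08,y-.5+.08]
# jig
L=np.array([[50,65,20],[50,-65,20],[-50,-65,20],[-50,65,20],[0,50,49],[0,-10,72]])/1000
Lt=c([[38,50],[338,18],[370,248],[66,282],[92,149],[242,128]],354,177)
Ls=c([[120,5],[310,280],[8,168],[102,41],[246,57]],346,222); S=[0,2,3,4,5]
def res(p,k=0):
    P=L@Rz(p[2]).T+[p[0],p[1],0]
    return np.r_[(proj(P,mt)-Lt).ravel(),(proj(P[S],ms)-Ls).ravel()]
j=least_squares(res,[.4,-.2,0],loss='soft_l1')
print("jig",j.x,res(j.x).reshape(-1,2).round(1).tolist())
B=np.array([[50,48,10],[50,-48,10],[-50,-48,10],[-50,48,10]])/1000
Bt=c([[140,10],[340,68],[272,285],[68,218]],223,187); Bs=c([[60,210],[343,228]],238,162)
lt=c([[147,155]],223,187); ls=c([[150,58]],238,162)
def lens(p): return np.array([p[0],p[1],0])+Rz(p[2])@[-.045*np.sin(p[3]),0,.066+.045*np.cos(p[3])]
def rs(p):
    P=B@Rz(p[2]).T+[p[0],p[1],0]; l=lens(p)
    return np.r_[(proj(P,mt)-Bt).ravel(),(proj(P[[3,1]],ms)-Bs).ravel(),(proj(l,mt)-lt).ravel(),(proj(l,ms)-ls).ravel()]
s=least_squares(rs,[.4,.2,0,.4],loss='soft_l1')
print("stand",s.x,lens(s.x),rs(s.x).reshape(-1,2).round(1).tolist())
for n,u,z in [("flux",(318,222),.025),("reel",(315,140),.053),("tb",(182,209),.02),("sd",[(430,233),(497,233)],.02)]: print(n,onplane(u,mt,z).round(3).tolist())
E
python3 fit.py
```

```text
jig [ 0.5365572  -0.17260953  0.09045373] [[0.3, 0.3], [0.4, -0.2], [0.6, -0.3], [0.6, -0.2], [0.6, 0.5], [0.9, -0.2], [-0.7, -0.6], [-0.5, 0.6], [-0.5, -2.6], [-0.4, -0.5], [-0.5, -0.6]]
stand [ 0.52159048  0.18134259 -0.3263318   0.3926554 ] [0.50528027 0.18686248 0.10757533] [[-0.1, -0.8], [1.1, 0.1], [0.5, 0.3], [-0.3, 0.5], [-0.9, -2.6], [0.2, -0.7], [0.8, 0.0], [-0.7, -0.7]]
flux [[0.482, 0.012, 0.025]]
reel [[0.699, 0.014, 0.053]]
tb [[0.528, 0.38, 0.02]]
sd [[0.446, -0.283, 0.02], [0.442, -0.457, 0.02]]
```

```bash
cat > go.py <<'E'
# usage: go.py x y z(mm) [az of tool y]: tool-frame shift (mm) and turn to reach TCP target
import sys
from bench import env
from h import *
o=env.get_obs(); R=Ro.from_rotvec(o["tool_rot"]).as_matrix()
t=np.array(list(map(float,sys.argv[1:4])))/1000
az=np.arctan2(R[1,1],R[0,1])
print("t",o["time_s"],"tcp",o["tcp_pos"].round(4),"z",R[:,2].round(3),"y az",az.round(3),"q",o["q"].round(3),"open",o["opening"].round(4),"F",o["force"].round(1))
print("shift",((t-o["tcp_pos"])@R*1000).round(1))
if len(sys.argv)>4:
    d=(az-float(sys.argv[4])+np.pi/2)%np.pi-np.pi/2; print("turn",d.round(3))
E
python3 - <<'E'
from h import *
j=[.5366,-.1726]; A=Rz(.0905)
for n,p in [("post",(0,.05)),("knob0",(0,-.01))]+[(th,(-.06*np.sin(th),.05-.06*np.cos(th))) for th in np.arange(.2,1.61,.2)]: print(n,((A@[*p,0])[:2]+j).round(4)*1000)
E
python3 go.py 537 -182 200 0.09
```

```text
post [ 532.1 -122.8]
knob0 [ 537.5 -182.6]
0.2 [ 525.5 -182.4]
0.4 [ 513.8 -180. ]
0.6000000000000001 [ 502.8 -175.2]
0.8 [ 493.  -168.3]
1.0 [ 484.7 -159.7]
1.2 [ 478.4 -149.5]
1.4000000000000001 [ 474.1 -138.3]
1.6 [ 472.2 -126.5]Traceback (most recent call last):
  File "go.py", line 8, in <module>
    print("t",o["time_s"],"tcp",o["tcp_pos"].round(4),"z",R[:,2].round(3),"y az",az.round(3),"q",o["q"].round(3),"open",o["opening"].round(4),"F",o["force"].round(1))
                                                                                                                        ^^^^^^^^^^^^^^^^^^
AttributeError: 'float' object has no attribute 'round'
```

```bash
sed -i 's/o\["opening"\].round(4)/round(o["opening"],4)/' go.py; python3 go.py 537 -182 200 0.09
```

```text
t 0.1 tcp [0.2564 0.5141 0.2305] z [-0.001 -0.001 -1.   ] y az 1.108 q [ 0.902  0.181  1.608  0.     1.354 -0.206] open 0.0851 F [ 0.1 -0.4 -0.2]
shift [-561.9 -497.6   31. ]
turn 1.018
```

>>> step_arm([
  {"translation": [-35, -31, 2]},
  {"translation": [-35, -31, 2]},
  {"translation": [-35, -31, 2]},
  {"translation": [-35, -31, 2]},
  {"translation": [-35, -31, 2]},
  {"translation": [-35, -31, 2]},
  {"translation": [-35, -31, 2]},
  {"translation": [-35, -31, 2]},
  {"translation": [-35, -31, 2]},
  {"translation": [-35, -31, 2]},
  {"translation": [-35, -31, 2]},
  {"translation": [-35, -31, 2]},
  {"translation": [-35, -31, 2]},
  {"translation": [-35, -31, 2]},
  {"translation": [-35, -31, 2]},
  {"translation": [-35, -31, 2]},
])

```text
schema error: expected keys translation, turn
```

>>> step_arm([
  {"translation": [0, 0, 0], "turn": 0.145},
  {"translation": [0, 0, 0], "turn": 0.145},
  {"translation": [0, 0, 0], "turn": 0.145},
  {"translation": [0, 0, 0], "turn": 0.145},
  {"translation": [0, 0, 0], "turn": 0.145},
  {"translation": [0, 0, 0], "turn": 0.145},
  {"translation": [0, 0, 0], "turn": 0.148},
  {"translation": [0, 0, 0]},
  {"translation": [0, 0, 0]},
])

```text
schema error: expected keys translation, turn
```

```bash
python3 go.py 537 -182 200 0.09
python3 - <<'E'
from bench import env, optics
from h import *
m=optics.camera_model("wrist"); im=optics.camera("wrist"); cv2.imwrite("pics/w1.png",im[:,:,::-1])
import pickle; pickle.dump(m,open("w1.pkl","wb")); print(m)
E
```

```text
t 0.1 tcp [0.2564 0.5141 0.2305] z [-0.001 -0.001 -1.   ] y az 1.108 q [ 0.902  0.181  1.608  0.     1.354 -0.206] open 0.0851 F [ 0.1 -0.4 -0.2]
shift [-561.9 -497.6   31. ]
turn 1.018
{'camera_matrix': array([[279.52924532,   0.        , 320.18596719],
       [  0.        , 279.52924532, 202.55094718],
       [  0.        ,   0.        ,   1.        ]]), 'dist': array([0.00011462, 0.        , 0.        , 0.        , 0.        ]), 'origin': array([0.19506689, 0.54553336, 0.37242092]), 'rotation': array([-0.2441484 , -0.1499043 ,  1.10125796])}
```

View pics/w1.png

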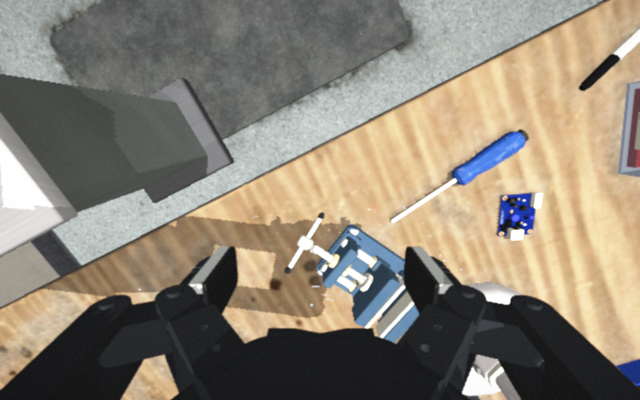

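The move was refused because every row needs both keys, so this picture only shows the start area (vise, blue screwdriver). I'll resend it.

>>> step_arm([
  {"translation": [-35, -31, 2], "turn": 0},
  {"translation": [-35, -31, 2], "turn": 0},
  {"translation": [-35, -31, 2], "turn": 0},
  {"translation": [-35, -31, 2], "turn": 0},
  {"translation": [-35, -31, 2], "turn": 0},
  {"translation": [-35, -31, 2], "turn": 0},
  {"translation": [-35, -31, 2], "turn": 0},
  {"translation": [-35, -31, 2], "turn": 0},
  {"translation": [-35, -31, 2], "turn": 0},
  {"translation": [-35, -31, 2], "turn": 0},
  {"translation": [-35, -31, 2], "turn": 0},
  {"translation": [-35, -31, 2], "turn": 0},
  {"translation": [-35, -31, 2], "turn": 0},
  {"translation": [-35, -31, 2], "turn": 0},
  {"translation": [-35, -31, 2], "turn": 0},
  {"translation": [-35, -31, 2], "turn": 0},
])

```text
time_s: 1.75
tcp_pos: [0.5366, -0.1812, 0.1989]
tool_rot: [-0.721, -3.057, -0.0]
force: [0.8, 1.1, 0.3]
opening: 0.0859
gripper_force: 0.0
```

>>> step_arm([
  {"translation": [0, 0, 0], "turn": 0.145},
  {"translation": [0, 0, 0], "turn": 0.145},
  {"translation": [0, 0, 0], "turn": 0.145},
  {"translation": [0, 0, 0], "turn": 0.145},
  {"translation": [0, 0, 0], "turn": 0.145},
  {"translation": [0, 0, 0], "turn": 0.145},
  {"translation": [0, 0, 0], "turn": 0.148},
  {"translation": [0, 0, 0], "turn": 0},
  {"translation": [0, 0, 0], "turn": 0},
])

```text
time_s: 2.65
tcp_pos: [0.5362, -0.1792, 0.1991]
tool_rot: [-2.114, -2.323, 0.0]
force: [0.6, 0.4, 0.2]
opening: 0.0857
gripper_force: 0.0
```

```bash
python3 go.py 537 -182 200 0.09
python3 - <<'E'
from bench import env, optics
from h import *
m=optics.camera_model("wrist"); im=optics.camera("wrist"); cv2.imwrite("pics/w2.png",im[:,:,::-1])
import pickle; pickle.dump(m,open("w2.pkl","wb"))
j=[.5366,-.1726]; A=Rz(.0905)
L=np.array([[50,65,20],[50,-65,20],[-50,-65,20],[-50,65,20],[0,50,49],[0,-10,72]])/1000
print(proj(L@A.T+[*j,0],m).round(1).tolist(), m["origin"])
E
```

```text
t 2.65 tcp [ 0.5362 -0.1792  0.1991] z [-0.  0. -1.] y az 0.094 q [-0.532  0.19   1.663 -0.     1.288 -0.626] open 0.0857 F [0.6 0.4 0.2]
shift [-2.8  0.5 -0.9]
turn 0.004
[[366.9, 122.4], [361.8, 232.5], [280.4, 232.2], [276.3, 122.1], [321.7, 137.3], [321.5, 200.1]] [ 0.52932143 -0.11065834  0.34100369]
```

View pics/w2.png

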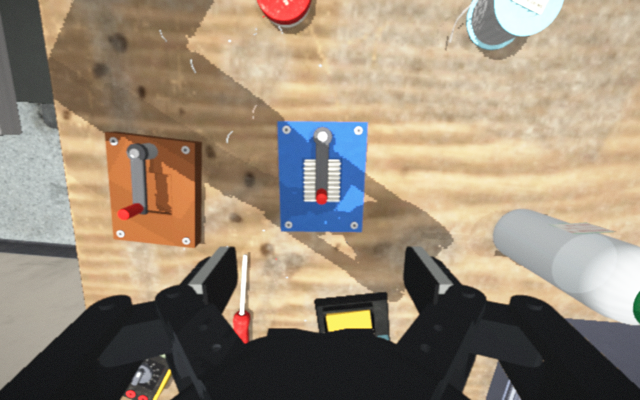

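The blue jig's corners are at (279,122), (367,122), (361,232), (281,232) and the knob at about (322,198). All match the prediction within ~2 px, so I'll pinch the knob.

>>> step_arm([
  {"translation": [-3, 1, 37], "turn": 0},
  {"translation": [0, 0, 37], "turn": 0},
  {"translation": [0, 0, 37], "turn": 0},
  {"translation": [0, 0, 36], "turn": 0},
  {"translation": [0, 0, 0], "turn": 0},
  {"translation": [0, 0, 0], "turn": 0},
])

```text
time_s: 3.3
tcp_pos: [0.5375, -0.1821, 0.0524]
tool_rot: [-2.117, -2.32, 0.0]
force: [0.7, -0.5, 0.1]
opening: 0.0855
gripper_force: 0.0
```

>>> step_arm([
  {"translation": [0, 0, 0], "turn": 0},
  {"translation": [0, 0, 0], "turn": 0},
  {"translation": [0, 0, 0], "turn": 0},
  {"translation": [0, 0, 0], "turn": 0},
  {"translation": [0, 0, 0], "turn": 0},
  {"translation": [0, 0, 0], "turn": 0},
  {"translation": [0, 0, 0], "turn": 0},
  {"translation": [0, 0, 0], "turn": 0},
], hand=-1, force=20)

```text
time_s: 4.1
tcp_pos: [0.5379, -0.1824, 0.0527]
tool_rot: [2.119, 2.319, 0.0]
force: [-0.5, 0.9, 5.4]
opening: 0.0109
gripper_force: 20.4
```

```bash
python3 go.py 525 -182 51 0.09
```

```text
t 4.1 tcp [ 0.5379 -0.1824  0.0527] z [ 0. -0. -1.] y az 0.09 q [-0.536  0.389  1.745 -0.     1.006 -0.626] open 0.0109 F [-0.5  0.9  5.4]
shift [  1.5 -12.8   1.7]
turn 0.0
```

>>> step_arm([
  {"translation": [0.3, -6.0, -1], "turn": 0},
  {"translation": [0.9, -5.9, 0], "turn": 0},
  {"translation": [1.5, -5.8, 0], "turn": 0},
  {"translation": [2.0, -5.6, 0], "turn": 0},
  {"translation": [2.6, -5.4, 0], "turn": 0},
  {"translation": [3.1, -5.1, 0], "turn": 0},
  {"translation": [3.6, -4.8, 0], "turn": 0},
  {"translation": [4.1, -4.4, 0], "turn": 0},
  {"translation": [4.5, -4.0, 0], "turn": 0},
  {"translation": [4.9, -3.5, 0], "turn": 0},
  {"translation": [5.2, -3.0, 0], "turn": 0},
  {"translation": [5.5, -2.4, 0], "turn": 0},
  {"translation": [5.7, -1.9, 0], "turn": 0},
  {"translation": [5.9, -1.3, 0], "turn": 0},
  {"translation": [6.0, -0.7, 0], "turn": 0},
  {"translation": [6.0, -0.1, 0], "turn": 0},
  {"translation": [0, 0, 0], "turn": 0},
  {"translation": [0, 0, 0], "turn": 0},
  {"translation": [0, 0, 0], "turn": 0},
])

```text
time_s: 6.0
tcp_pos: [0.4729, -0.1258, 0.0535]
tool_rot: [2.118, 2.319, 0.001]
force: [5.1, -1.3, -2.2]
opening: 0.0108
gripper_force: 19.7
```

```bash
python3 go.py 472 -126 51 0.09
```

```text
t 6.0 tcp [ 0.4729 -0.1258  0.0535] z [ 0.001 -0.    -1.   ] y az 0.09 q [-0.503  0.239  1.947  0.     0.955 -0.594] open 0.0108 F [ 5.1 -1.3 -2.2]
shift [-0.1 -0.9  2.5]
turn 0.0
```

>>> step_arm([
  {"translation": [0, 0, 0], "turn": 0},
  {"translation": [0, 0, 0], "turn": 0},
  {"translation": [0, 0, 0], "turn": 0},
  {"translation": [0, 0, 0], "turn": 0},
  {"translation": [0, 0, 0], "turn": 0},
  {"translation": [0, 0, 0], "turn": 0},
  {"translation": [0, 0, -30], "turn": 0},
  {"translation": [0, 0, -30], "turn": 0},
  {"translation": [-25, 30, 0], "turn": 0},
  {"translation": [-27, 29, 0], "turn": 0},
  {"translation": [0, 0, 0], "turn": 0},
  {"translation": [0, 0, 0], "turn": 0},
  {"translation": [0, 0, 0], "turn": 0},
], hand=1)

```text
time_s: 7.3
tcp_pos: [0.5347, -0.1717, 0.1126]
tool_rot: [-2.118, -2.318, 0.001]
force: [0.8, -0.3, 0.2]
opening: 0.0856
gripper_force: 0.0
```

```bash
python3 go.py 537 -172.6 21 0.09;  python3 - <<'E'
from bench import optics
from h import *
t=optics.camera("scene")[:,:,::-1]; m=optics.camera_model("wrist"); w=optics.camera("wrist")[:,:,::-1]
cv2.imwrite("pics/w3.png",np.hstack([cv2.resize(t[190:290,310:440],(390,300)),cv2.resize(w[40:340,170:470],(300,300))]))
L=np.array([[20,22.5,38],[20,-22.5,38],[-20,-22.5,38],[-20,22.5,38]])/1000
print(proj(L@Rz(.0905).T+[.5368,-.1726,0],m).round(1).tolist())
E
```

```text
t 7.3 tcp [ 0.5347 -0.1717  0.1126] z [-0.002  0.001 -1.   ] y az 0.09 q [-0.522  0.288  1.735  0.     1.12  -0.612] open 0.0856 F [ 0.8 -0.3  0.2]
shift [-1.2  2.4 91.6]
turn 0.0
[[348.4, 187.1], [347.0, 239.8], [299.1, 239.8], [298.0, 187.1]]
```

View pics/w3.png

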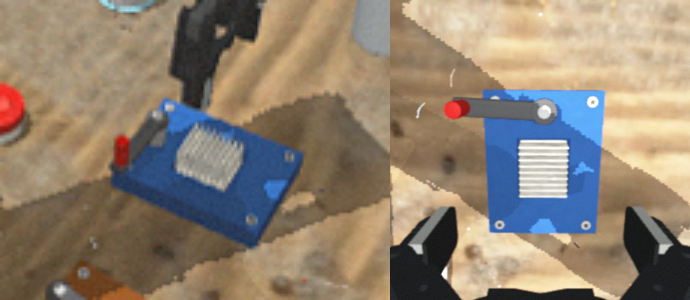

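The latch is clear at about 1.6 rad (knob at left, crop 455,108), and the sink sits in its pocket at crop (543,170). Now the grasp.

>>> step_arm([
  {"translation": [0, 2, 30], "turn": 0},
  {"translation": [0, 0, 30], "turn": 0},
  {"translation": [0, 0, 20], "turn": 0},
  {"translation": [0, 0, 10], "turn": 0},
  {"translation": [0, 0, 0], "turn": 0},
  {"translation": [0, 0, 0], "turn": 0},
])

```text
time_s: 8.0
tcp_pos: [0.5383, -0.1725, 0.0242]
tool_rot: [2.118, 2.319, 0.0]
force: [-1.0, 0.2, 0.6]
opening: 0.0854
gripper_force: 0.0
```

>>> step_arm([
  {"translation": [0, 0, 0], "turn": 0},
  {"translation": [0, 0, 0], "turn": 0},
  {"translation": [0, 0, 0], "turn": 0},
  {"translation": [0, 0, 0], "turn": 0},
  {"translation": [0, 0, 0], "turn": 0},
  {"translation": [0, 0, 0], "turn": 0},
  {"translation": [0, 0, 0], "turn": 0},
], hand=-1, force=40)

```text
time_s: 8.7
tcp_pos: [0.5385, -0.1727, 0.0242]
tool_rot: [2.118, 2.318, 0.001]
force: [-1.5, 0.3, 5.7]
opening: 0.0389
gripper_force: 41.5
```

>>> step_arm([
  {"translation": [0, 0, -10], "turn": 0},
  {"translation": [0, 0, -20], "turn": 0},
  {"translation": [0, 0, -30], "turn": 0},
  {"translation": [0, 0, -40], "turn": 0},
  {"translation": [0, 0, -40], "turn": 0},
  {"translation": [0, 0, -40], "turn": 0},
  {"translation": [0, 0, -40], "turn": 0},
  {"translation": [0, 0, -40], "turn": 0},
  {"translation": [0, 0, -40], "turn": 0},
  {"translation": [0, 0, -40], "turn": 0},
  {"translation": [0, 0, 0], "turn": 0},
  {"translation": [0, 0, 0], "turn": 0},
])

```text
time_s: 9.9
tcp_pos: [0.5379, -0.1724, 0.3646]
tool_rot: [2.118, 2.317, 0.001]
force: [0.1, 1.1, -0.3]
opening: 0.039
gripper_force: 40.8
```

```bash
python3 go.py 540 -173 360 0.09
python3 - <<'E'
from bench import optics
import cv2
cv2.imwrite("pics/w4.png",optics.camera("wrist")[:,:,::-1])
E
```

```text
t 9.9 tcp [ 0.5379 -0.1724  0.3646] z [ 0.002 -0.001 -1.   ] y az 0.09 q [-0.52   0.079  1.456 -0.     1.605 -0.61 ] open 0.039 F [ 0.1  1.1 -0.3]
shift [-0.8  2.   4.6]
turn 0.0
```

View pics/w4.png

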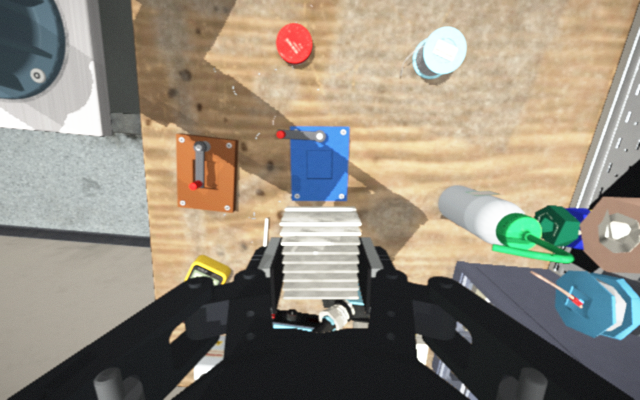

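The sink is held squarely between the pads at (320,255), and the empty pocket shows on the jig at (320,165). The moves give no direct tilt and the lens leans about 0.39 rad, so I'll work out the arm geometry to see what a reach limit does to the tilt.

Run:
```python
from h import *
D=[(.9017,.1815,1.6079,.2564,.5141,.2305),(-.532,.19,1.663,.5362,-.1792,.1991),(-.536,.389,1.745,.5379,-.1824,.0527),(-.503,.239,1.947,.4729,-.1258,.0535),(-.522,.288,1.735,.5347,-.1717,.1126),(-.52,.079,1.456,.5379,-.1724,.3646)]
D=np.array(D);q1,q2,q3,x,y,z=D.T
r=x*np.cos(q1)+y*np.sin(q1); off=-x*np.sin(q1)+y*np.cos(q1); print("off",off.round(4))
f=lambda p:np.r_[p[0]*np.sin(q2)+p[1]*np.sin(q2+q3)+p[2]-r, p[0]*np.cos(q2)+p[1]*np.cos(q2+q3)+p[3]-z]
s=least_squares(f,[.5,.4,0,0]);print(s.x.round(3),abs(s.fun).max())
```

```text
off [0.1178 0.1176 0.1179 0.1177 0.1178 0.1177]
[0.269 0.511 0.013 0.079] 0.01862543455307103
```

Run:
```python
from h import *
D=[(.9017,.1815,1.6079,.2564,.5141,.2305),(-.532,.19,1.663,.5362,-.1792,.1991),(-.536,.389,1.745,.5379,-.1824,.0527),(-.503,.239,1.947,.4729,-.1258,.0535),(-.522,.288,1.735,.5347,-.1717,.1126),(-.52,.079,1.456,.5379,-.1724,.3646)]
D=np.array(D);q1,q2,q3,x,y,z=D.T
r=x*np.cos(q1)+y*np.sin(q1)
f=lambda p:np.r_[p[0]*np.sin(q2+p[4])+p[1]*np.sin(q2+q3+p[5])+p[2]-r, p[0]*np.cos(q2+p[4])+p[1]*np.cos(q2+q3+p[5])+p[3]-z]
for i in ([.5,.4,0,0,0,0],[.4,.4,0,0,.3,.3],[.4,.4,0,0,-.3,-.3]):
  s=least_squares(f,i);print(s.x.round(3),abs(s.fun).max())
```

```text
[ 0.436  0.521 -0.002 -0.003  0.008  0.164] 0.0006081258705118442
[ 0.436  0.521 -0.002 -0.003  0.008  0.164] 0.0006081258842561832
[ 0.436  0.521 -0.002 -0.003  0.008  0.164] 0.0006081258786346799
```

```bash
python3 go.py 346 7 800 0.09
```

```text
t 9.95 tcp [ 0.5374 -0.1721  0.3628] z [-0.001  0.    -1.   ] y az 0.09 q [-0.52   0.08   1.458 -0.     1.605 -0.61 ] open 0.0388 F [-1.3  0.3 -1.7]
shift [ 195.8 -174.8 -437. ]
turn 0.0
```

>>> step_arm([
  {"translation": [10, -9, -26], "turn": 0},
  {"translation": [15, -13, -34], "turn": 0},
  {"translation": [15, -13, -34], "turn": 0},
  {"translation": [15, -13, -34], "turn": 0},
  {"translation": [15, -13, -34], "turn": 0},
  {"translation": [15, -13, -34], "turn": 0},
  {"translation": [15, -13, -34], "turn": 0},
  {"translation": [15, -13, -34], "turn": 0},
  {"translation": [15, -13, -34], "turn": 0},
  {"translation": [15, -13, -34], "turn": 0},
  {"translation": [15, -13, -34], "turn": 0},
  {"translation": [15, -13, -34], "turn": 0},
  {"translation": [15, -13, -25], "turn": 0},
  {"translation": [6, -6, -12], "turn": 0},
  {"translation": [0, 0, 0], "turn": 0},
])

```text
time_s: 11.45
tcp_pos: [0.3494, 0.0081, 0.8012]
tool_rot: [2.117, 2.319, 0.001]
force: [-0.2, 0.6, -1.1]
opening: 0.0393
gripper_force: 40.7
```

```bash
python3 go.py 346 7 840 0.09
```

```text
t 11.45 tcp [0.3494 0.0081 0.8012] z [ 0.002 -0.001 -1.   ] y az 0.091 q [-0.321 -0.089  0.706  0.     2.523 -0.412] open 0.0393 F [-0.2  0.6 -1.1]
shift [ -0.8  -3.4 -38.8]
turn 0.001
```

>>> step_arm([
  {"translation": [0, 0, -20], "turn": 0},
  {"translation": [0, 0, -20], "turn": 0},
  {"translation": [0, 0, -20], "turn": 0},
  {"translation": [0, 0, -10], "turn": 0},
  {"translation": [0, 0, 0], "turn": 0},
])

```text
time_s: 11.95
tcp_pos: [0.35, 0.0073, 0.8448]
tool_rot: [2.107, 2.305, 0.013]
force: [0.2, 0.4, 0.4]
opening: 0.0392
gripper_force: 41.2
```

```bash
python3 go.py 346 7 870 0.09
```

```text
t 11.95 tcp [0.35   0.0073 0.8448] z [ 0.02  -0.007 -1.   ] y az 0.09 q [-0.322  0.008  0.488  0.     2.626 -0.412] open 0.0392 F [0.2 0.4 0.4]
shift [ -0.1  -3.6 -25.3]
turn -0.0
```

It does start tilting at the limit, in the right direction (azimuth −0.33). I'll keep going.

>>> step_arm([
  {"translation": [0, 0, -25], "turn": 0},
  {"translation": [0, 0, -25], "turn": 0},
  {"translation": [0, 0, -25], "turn": 0},
  {"translation": [0, 0, -25], "turn": 0},
  {"translation": [0, 0, 0], "turn": 0},
])

```text
time_s: 12.45
tcp_pos: [0.3443, 0.009, 0.869]
tool_rot: [2.06, 2.255, 0.06]
force: [-0.4, -0.3, 0.1]
opening: 0.0386
gripper_force: 41.2
```

```bash
python3 go.py 346 7 870 0.09
```

```text
t 12.45 tcp [0.3443 0.009  0.869 ] z [ 0.09  -0.03  -0.995] y az 0.092 q [-3.240e-01  1.200e-02  4.080e-01  1.000e-03  2.626e+00 -4.130e-01] open 0.0386 F [-0.4 -0.3  0.1]
shift [-2.2  1.6 -0.7]
turn 0.002
```

>>> step_arm([
  {"translation": [6, -14, -25], "turn": 0},
  {"translation": [6, -14, -25], "turn": 0},
  {"translation": [6, -14, -25], "turn": 0},
  {"translation": [6, -14, -25], "turn": 0},
  {"translation": [6, -14, -25], "turn": 0},
  {"translation": [6, -14, -25], "turn": 0},
  {"translation": [0, 0, 0], "turn": 0},
])

```text
time_s: 13.15
tcp_pos: [0.2509, 0.0462, 0.8947]
tool_rot: [1.993, 2.183, 0.114]
force: [-0.8, 0.7, 0.7]
opening: 0.0389
gripper_force: 41.2
```

```bash
python3 go.py 346 7 870 0.09
```

```text
t 13.15 tcp [0.2509 0.0462 0.8947] z [ 0.186 -0.066 -0.98 ] y az 0.099 q [-0.281 -0.174  0.491 -0.024  2.627 -0.395] open 0.0389 F [-0.8  0.7  0.7]
shift [-44.7  84.9  44.5]
turn 0.009
```

>>> step_arm([
  {"translation": [3, -13, -28], "turn": 0},
  {"translation": [4, -13, -28], "turn": 0},
  {"translation": [5, -13, -28], "turn": 0},
  {"translation": [5, -13, -28], "turn": 0},
  {"translation": [5, -13, -28], "turn": 0},
  {"translation": [5, -13, -28], "turn": 0},
  {"translation": [0, 0, 0], "turn": 0},
])

```text
time_s: 13.85
tcp_pos: [0.166, 0.0911, 0.9194]
tool_rot: [1.915, 2.105, 0.167]
force: [-1.0, 0.6, -0.8]
opening: 0.0387
gripper_force: 41.2
```

```bash
python3 go.py 346 7 870 0.09
```

```text
t 13.85 tcp [0.166  0.0911 0.9194] z [ 0.289 -0.108 -0.951] y az 0.114 q [ 0.099 -0.247  0.462 -0.28   2.627 -0.261] open 0.0387 F [-1.   0.6 -0.8]
shift [-89.8 148.9 108.1]
turn 0.024
```

>>> step_arm([
  {"translation": [-3, 8, -22], "turn": 0},
  {"translation": [-3, 8, -22], "turn": 0},
  {"translation": [-3, 8, -22], "turn": 0},
  {"translation": [-3, 8, -22], "turn": 0},
  {"translation": [0, 0, 0], "turn": 0},
])

```text
time_s: 14.35
tcp_pos: [0.1889, 0.0958, 0.9439]
tool_rot: [1.882, 2.059, 0.192]
force: [-1.0, 0.6, -0.4]
opening: 0.0391
gripper_force: 41.2
```

```bash
python3 go.py 346 7 800 0.09
```

```text
t 14.35 tcp [0.1889 0.0958 0.9439] z [ 0.339 -0.129 -0.932] y az 0.118 q [ 0.204 -0.139  0.303 -0.408  2.626 -0.276] open 0.0391 F [-1.   0.6 -0.4]
shift [-74.3  90.8 198.8]
turn 0.028
```

```bash
cat > fin.py <<'E'
from bench import env
from h import *
import sys
o=env.get_obs(); R=Ro.from_rotvec(o["tool_rot"]).as_matrix(); p=o["tcp_pos"]
S=Rz(-.3263)@Ro.from_euler('y',-.3927).as_matrix(); lens=np.array([.5053,.1869,.1076])
f=S.T@(p+.0122*R[:,2]-lens)
print("t",o["time_s"],"tcp",p.round(4),"q",o["q"].round(3),"grip",o["gripper_force"],"F",o["force"].round(1))
print("face in lens mm",(f*1000).round(1),"tilt err",np.arccos(-R[:,2]@S[:,2]).round(3),"y err",np.arccos(abs(R[:,0]@S[:,1])).round(3))
print("turn",np.arctan2(S[:,1]@R[:,1],S[:,1]@R[:,0]).round(3))
for d in (.25,.15,.08):
    t=lens+S[:,2]*d-.0122*R[:,2]; print(d,"tcp target",t.round(3),"shift",((t-p)@R*1000).round(1))
E
python3 fin.py
```

```text
t 14.35 tcp [0.1889 0.0958 0.9439] q [ 0.204 -0.139  0.303 -0.408  2.626 -0.276] grip 41.21281564235687 F [-1.   0.6 -0.4]
face in lens mm [  69.9 -187.9  864. ] tilt err 0.026 y err 0.419
turn 0.419
0.25 tcp target [0.411 0.219 0.35 ] shift [202.5  28.4 612.7]
0.15 tcp target [0.447 0.207 0.258] shift [202.9  31.  712.6]
0.08 tcp target [0.472 0.198 0.193] shift [203.1  32.8 782.6]
```

>>> step_arm([
  {"translation": [6, 1, 20], "turn": 0},
  {"translation": [9, 1, 28], "turn": 0},
  {"translation": [13, 2, 38], "turn": 0},
  {"translation": [13, 2, 38], "turn": 0},
  {"translation": [13, 2, 38], "turn": 0},
  {"translation": [13, 2, 38], "turn": 0},
  {"translation": [13, 2, 38], "turn": 0},
  {"translation": [13, 2, 38], "turn": 0},
  {"translation": [0, 0, 0], "turn": 0},
])

```text
time_s: 15.25
tcp_pos: [0.2897, 0.1535, 0.6692]
tool_rot: [1.887, 2.066, 0.177]
force: [0.7, -0.1, -0.5]
opening: 0.0389
gripper_force: 41.1
```

```bash
python3 fin.py
```

```text
t 15.25 tcp [0.2897 0.1535 0.6692] q [ 0.36  -0.488  1.356 -0.265  1.989  0.127] grip 41.135956048965454 F [ 0.7 -0.1 -0.5]
face in lens mm [  35.7 -101.   580.7] tilt err 0.039 y err 0.421
turn 0.421
0.25 tcp target [0.411 0.219 0.35 ] shift [108.6  21.3 329.5]
0.15 tcp target [0.447 0.207 0.258] shift [109.1  25.1 429.4]
0.08 tcp target [0.472 0.198 0.193] shift [109.5  27.8 499.4]
```

Tilt held (error 0.04). I'll continue to 250 mm out, then turn.

>>> step_arm([
  {"translation": [13, 2, 40], "turn": 0},
  {"translation": [13, 2, 40], "turn": 0},
  {"translation": [13, 3, 40], "turn": 0},
  {"translation": [13, 3, 40], "turn": 0},
  {"translation": [13, 3, 40], "turn": 0},
  {"translation": [13, 3, 40], "turn": 0},
  {"translation": [13, 3, 40], "turn": 0},
  {"translation": [13, 3, 30], "turn": 0},
  {"translation": [5, 0, 19], "turn": 0},
  {"translation": [0, 0, 0], "turn": 0.14},
  {"translation": [0, 0, 0], "turn": 0.14},
  {"translation": [0, 0, 0], "turn": 0.14},
  {"translation": [0, 0, 0], "turn": 0},
  {"translation": [0, 0, 0], "turn": 0},
])

```text
time_s: 16.65
tcp_pos: [0.4154, 0.2204, 0.3615]
tool_rot: [2.29, 1.64, 0.295]
force: [0.6, -0.4, -0.6]
opening: 0.0388
gripper_force: 41.2
```

```bash
python3 fin.py
```

```text
t 16.65 tcp [0.4154 0.2204 0.3615] q [ 0.409 -0.303  1.85  -0.264  1.33   0.766] grip 41.23043596744537 F [ 0.6 -0.4 -0.6]
face in lens mm [  8.3   2.7 259.1] tilt err 0.024 y err 0.013
turn 0.001
0.25 tcp target [0.411 0.219 0.35 ] shift [-2.6 -8.2  9.3]
0.15 tcp target [0.447 0.207 0.258] shift [ -1.3  -6.1 109.3]
0.08 tcp target [0.472 0.198 0.193] shift [ -0.4  -4.7 179.3]
```

Run:
```python
from bench import optics
from h import *
m=optics.camera_model("wrist"); w=optics.camera("wrist")[:,:,::-1]
uv=proj([.5053,.1869,.1076],m)[0]; print(uv)
S=optics.camera("scene")[:,:,::-1]
cv2.imwrite("pics/w5.png",np.hstack([cv2.resize(w,(480,300)),cv2.resize(S[60:260,190:390],(300,300))]))
```

```text
[318.64783966 172.12324244]
```

View pics/w5.png

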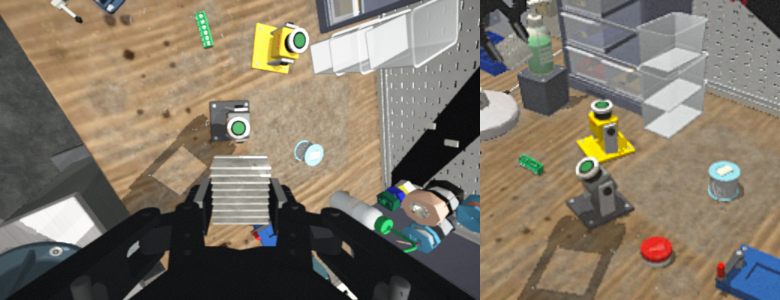

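The wrist view has the lens ring at (317.5,170.7), against a predicted (318.6,172.1), which is within about 2 mm. The sink is gripped squarely with its fins parallel to the stand's cheeks. Final approach.

>>> step_arm([
  {"translation": [0, -5, 20], "turn": 0},
  {"translation": [0, 0, 30], "turn": 0},
  {"translation": [0, 0, 30], "turn": 0},
  {"translation": [0, 0, 30], "turn": 0},
  {"translation": [0, 0, 25], "turn": 0},
  {"translation": [0, 0, 20], "turn": 0},
  {"translation": [0, 0, 14], "turn": 0},
  {"translation": [0, 0, 8], "turn": 0},
  {"translation": [0, 0, 0], "turn": 0},
  {"translation": [0, 0, 0], "turn": 0},
  {"translation": [0, 0, 0], "turn": 0},
])

```text
time_s: 17.85
tcp_pos: [0.4707, 0.1995, 0.1944]
tool_rot: [2.292, 1.637, 0.296]
force: [0.6, 0.4, 0.3]
opening: 0.0389
gripper_force: 41.2
```

```bash
python3 fin.py
python3 - <<'E'
from bench import optics
import cv2
S=optics.camera("scene"); cv2.imwrite("pics/s6.png",cv2.resize(S[100:260,180:340,::-1],(560,560),interpolation=cv2.INTER_CUBIC))
E
```

```text
t 17.85 tcp [0.4707 0.1995 0.1944] q [ 0.312 -0.079  2.004 -0.285  0.939  0.779] grip 41.221511363983154 F [0.6 0.4 0.3]
face in lens mm [-1.   0.7 82.1] tilt err 0.023 y err 0.013
turn -0.001
0.25 tcp target [0.411 0.219 0.35 ] shift [  -2.8   -2.3 -167.9]
0.15 tcp target [0.447 0.207 0.258] shift [ -1.6  -0.3 -67.9]
0.08 tcp target [0.472 0.198 0.193] shift [-0.7  1.   2.1]
```

View pics/s6.png

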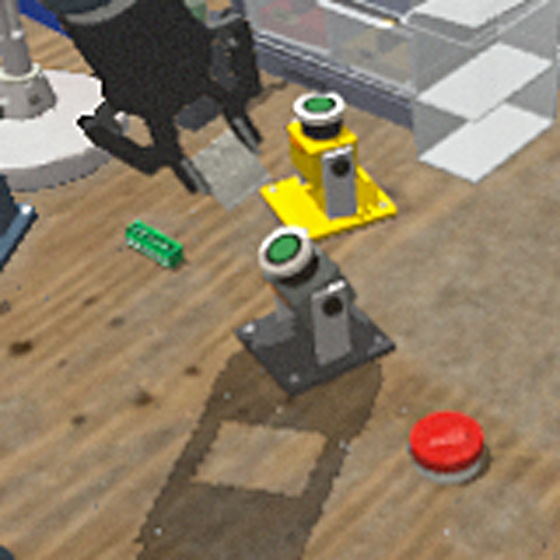

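The scene view shows the sink at crop (230,170), held tilted on the lens axis with its underside facing the ring at (287,250). The camera is untouched and the arm is still, so I'm handing in.

```bash
python3 -c "
from bench import env
print(env.sign_off())"
```

```text
the job is handed in; nothing more can be done
None
```

The job is handed in at 17.9 s. The latch is swung to about 1.6 rad, and the gripper is still holding the heat sink about 82 mm from the lens, centred within about 1 mm with about 0.02 rad tilt error by my own measurements; the judge's verdict was not returned.

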